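# Refit the filter lid of the slide drier

### The arm

A 6-joint arm with a two-finger parallel gripper is mounted at the origin on the work surface. World frame = base frame: x ahead of the robot, y to its left, z up, the work surface at z = 0. Lengths are in m, angles in degrees, forces in N, time in s.
With the tool pointing down it reaches from about 0.325 to 0.85 m from the base axis. Payload 15.5 kg.
Tool frame: the origin (TCP) lies at the very end of the fingers, on their centre line; the grasp point (between the pads) lies arm.grip_depth behind it (arm.grip_depth is the distance from the TCP to the grasp point, in m); z points along the fingers, y is the direction in which the jaws open and shut (so a half turn about z gives the same grasp; the last joint's range is limited). The gripper opens to 91 mm and grips with 3 to 60 N. Pads are 32 mm wide; open, the fingers measure 118 mm over their backs; the gripper's body (76 mm by 178 mm) begins 60 mm behind the grasp point.
Start: joints at [58.929, 28.281, 77.091, -0, 74.628, -5.472], TCP at [0.27, 0.564, 0.18] pointing down, gripper open.
Joint ranges: [-166.48, 166.48], [-47.26, 123.95], [12.59, 153.08], [-70.14, 250.14], [6.76, 159.57], [-176.63, 176.63]. Speed limits (degrees/s): [108.29, 108.29, 147.25, 172.46, 172.46, 172.46].

### API

Orientations are given as a 3x3 rotation matrix whose columns are the frame's x, y, z axes.
In Python, from rig import arm gives the robot as it stands. Calls block until the motion is done:
- arm.move_to(position, orientation): joint-space move of the TCP to a pose.
- arm.move_l(position, orientation=None, feed=0.15): straight line of the TCP; orientation=None keeps the orientation; feed is the mean speed in m/s.
- arm.move_joints(angles): joint-space move.
- arm.grip(opening): finger opening in m; the grip force is fixed at half the most; returns when the fingers have stopped.
- arm.sleep(seconds).
- arm.solve_ik(position, orientation): joint angles nearest the present ones, or None.
- arm.snapshot(name): name is "side" or "top"; returns the picture (480x640x3 uint8, red, green, blue); there is no depth.
- arm.get_calibration(name): a dict with "intrinsics" (3x3 intrinsics, pixels), "cam_to_world" (4x4, takes a point from camera to world coordinates). Camera axes: x right, y down, z forward; pixel columns grow to the right and rows downward; lengths in m; the calibration is good to about 2 mm. A picture is of the moment at which its call begins. get_calibration takes no time and is no camera call.
A pose or a line that the arm cannot do raises arm.Unreachable and nothing moves.
- arm.sign_off(): hands the job in, once; it reports no verdict.
Readings, each from a call of its own:
- arm.current_t(): time.
- arm.current_joint_positions(): joint angles.
- arm.current_dq(): joint speeds.
- arm.current_tau(): joint torques, N m.
- arm.current_ee_pos(): TCP position.
- arm.current_tool_rot(): TCP orientation.
- arm.current_force(): force on the tool from outside, world axes, zero at the start.
- arm.current_torque(): the same for the moment, N m.
- arm.current_width(): finger opening in m.
Only numpy, scipy, OpenCV 4.12 (cv2) and the standard library are available. Lean on these libraries where they do the work, as an engineer would, in place of code of your own. Each camera call takes 0.05 s, during which the arm holds its last target. There are 200 camera calls.

### The job

Put the filter lid back on the sloped top of the white slide drier: holding it tilted, hook its green lip under the green ledge at the low end of the filter bay, then swing the lid down until it lies fully home and flush in the bay, and let go. Do not disturb the amber bottle, the white tube and the green carton.

Things in the scene. Friction and masses are not known exactly. Their poses are not given: they have to be found in the camera images.
- drier: White wedge-shaped slide drier, fixed to the bench, about 210 mm long (its x), 160 mm wide (its y), low end (65 mm) at its -x, facing roughly away from the robot, high end (about 150 mm) at its +x. Origin: centre of its underside on the bench, z up. It stands about straight ahead, the lid on its left or right.
- bay: Open filter bay in the drier's top, turns with it. Origin: bay centre on the seat plane, 85 mm above the drier's origin. y: as the drier's; x: up the slope, 22 deg above level; z: normal to the slope. Lid is home when its frame matches this one. Recess x -79..79, y -54..54 mm; grey seat rim at z 0 round a pleated filter sunk 8 mm or more; white side decks at z 8 mm.
- ledge (a point): Middle of the free lower edge of the green ledge, at x -59, z 14 mm in the bay's frame. The ledge sticks out from the low-end block (x -105..-79, top z 19) over the seat, x -79..-59, z 14..19 mm: a pocket 20 mm deep, 14 mm high, 108 mm wide, open to +x (up the slope).
- wall (a point): Middle of the top inner edge of the white wall across the bay's high end, at x 79, z 24 mm in the bay's frame. The wall (x 79..105) rises from below the seat to z 24 mm, so the lid's high end must come down over it.
- lid: Loose lid, 0.14-0.28 kg, flat on the bench. Origin: centre of its flat underside, x lengthwise, z up. Grey plate x -53..75, y -50..50, z 0..8 mm; green lip x -75..-53, y -40..40, z 0..5 mm. Black upright grip rib on top, centred on the origin: 16 mm thick (x), 60 mm long (y), z 8..48 mm, to be pinched across its thickness. The lip points roughly away from the robot.
- lip (a point): Middle of the lip's end edge on the underside of the lid, at x -75 mm in the lid's frame.
- bottle: Bystander: amber bottle with white cap, 48 mm across, 110 mm tall, standing loose ahead on the left. Origin: centre of its foot.
- tube: Bystander: white cylindrical test-strip tube, 42 mm across, 120 mm tall, standing loose ahead on the right. Origin: centre of its foot.
- carton: Bystander: green carton, 60 x 110 x 50 mm, loose, on the other side of the drier from the lid. Origin: centre of its underside.
Mind the look-alikes: they are no part of the job. What is shaped like the lid but pink or yellow is not meant.

How it is judged (in metres and radians):
On the way:
1. the lip is under the ledge while the lid is still tilted up from its seat (x of lip in the frame of bay below -0.062 m and z of lip in the frame of bay between -0.004 and 0.012 m and y of lip in the frame of bay between -0.014 and 0.014 m and angle between the z axis of lid and the z axis of bay, either way round above 0.08 rad), for 0.1 s.
At the end, for the whole second after the job is handed in: The lid lies at rest in the bay, lip under the ledge: its origin within 7 mm of the bay's origin along and across the slope (the bay's walls hold it within 4 mm), within 3 mm of the seat plane, its plate within 2 degrees of the slope; bottle, tube and carton upright within 30 mm of where they stood (x of lid in the frame of bay between -0.007 and 0.007 m and y of lid in the frame of bay between -0.007 and 0.007 m and z of lid in the frame of bay between -0.003 and 0.003 m and x of lip in the frame of bay below -0.066 m and angle between the z axis of lid and the z axis of bay, either way round below 0.035 rad and linear speed of lid below 0.01 m/s and angular speed of lid below 0.1 rad/s and distance of each of bottle, tube, carton from where it was at the start of the episode below 0.03 m and angle between each of bottle, tube, carton's own z axis and vertical below 0.35 rad); the robot touches nothing.
It fails at once if the bottle is shoved more than 30 mm or tipped over (distance of bottle from where it was at the start of the episode above 0.03 m or angle between bottle's own z axis and vertical above 0.35 rad).
It fails at once if the tube is shoved more than 30 mm or tipped over (distance of tube from where it was at the start of the episode above 0.03 m or angle between tube's own z axis and vertical above 0.35 rad).
It fails at once if the carton is shoved more than 30 mm or tipped over (distance of carton from where it was at the start of the episode above 0.03 m or angle between carton's own z axis and vertical above 0.35 rad).
It also fails if it takes over 48 s, if anything falls off the work surface, if the arm or the gripper's body presses on something with over 40 N, if the wrist force passes 120 N, or if a joint passes its speed limit or range.

## Working session

There is one attempt and no reset: what is moved stays moved. The work goes in short steps, each a Python script; the robot and the scene stay as the last script left them, time stands still between calls to the robot, and variables do not carry over. Pictures are saved under pics/ and viewed, about 8 in all and at most 12, crops included, and the job is handed in when it is done.

```bash
ls; mkdir -p pics; python3 - <<'E'
from rig import arm
import cv2
for n in("side","top"):
    im=arm.snapshot(n); cv2.imwrite(f"pics/{n}0.png",im[:,:,::-1])
    c=arm.get_calibration(n); print(n,c["intrinsics"].tolist(),c["cam_to_world"].round(4).tolist())
print(arm.grip_depth,arm.current_t())
E
```

```text
pics
side [[474.3452138960361, 0.0, 325.76531622793146], [0.0, 474.3452138960361, 243.2111647781091], [0.0, 0.0, 1.0]] [[0.9909, -0.0839, 0.1049, 0.4566], [-0.1343, -0.5971, 0.7909, -0.8967], [-0.0037, -0.7978, -0.6029, 0.7445], [0.0, 0.0, 0.0, 1.0]]
top [[621.6547070671637, 0.0, 325.8406040814966], [0.0, 621.6547070671637, 237.8337328148613], [0.0, 0.0, 1.0]] [[0.0188, -0.9946, 0.1019, 0.4051], [-0.9998, -0.0191, -0.0027, -0.0856], [0.0046, -0.1018, -0.9948, 1.5625], [0.0, 0.0, 0.0, 1.0]]
0.0188 0.1
```

View pics/top0.png

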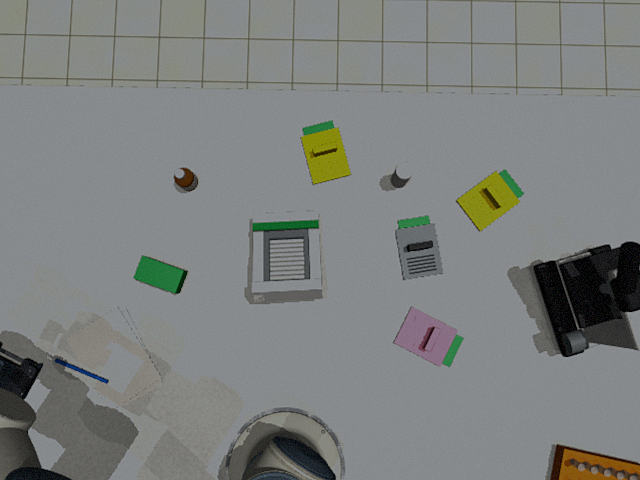

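View pics/side0.png

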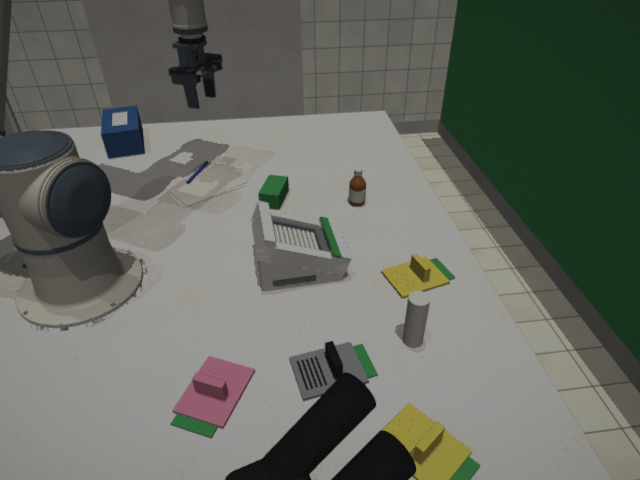

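```bash
cat > h.py <<'E'
import numpy as np, cv2
from rig import arm
cal={n:arm.get_calibration(n) for n in("side","top")}
def ray(n,uv):
    c=cal[n];d=c["cam_to_world"][:3,:3]@np.linalg.inv(c["intrinsics"])@np.array([uv[0],uv[1],1.])
    return c["cam_to_world"][:3,3],d
def onz(n,uv,z):
    o,d=ray(n,uv);return o+d*(z-o[2])/d[2]
def proj(n,p):
    c=cal[n];q=np.linalg.inv(c["cam_to_world"])@np.append(p,1);q=c["intrinsics"]@q[:3];return q[:2]/q[2]
def mask(im,kind,roi):
    h=cv2.cvtColor(im,cv2.COLOR_RGB2HSV);H,S,V=[h[...,i].astype(int) for i in range(3)]
    m={"green":(H>45)&(H<85)&(S>120),"amber":(H<16)&(S>120),"dark":V<45}[kind]
    r=np.zeros(m.shape,bool);x0,y0,x1,y1=roi;r[y0:y1,x0:x1]=1
    return (m&r).astype(np.uint8)
def rect(m):
    c=max(cv2.findContours(m,cv2.RETR_EXTERNAL,cv2.CHAIN_APPROX_NONE)[0],key=cv2.contourArea)
    return cv2.minAreaRect(c)
E
python3 - <<'E'
from h import *
t=cv2.cvtColor(cv2.imread("pics/top0.png"),cv2.COLOR_BGR2RGB);s=cv2.cvtColor(cv2.imread("pics/side0.png"),cv2.COLOR_BGR2RGB)
def show(name,n,im,kind,roi,z):
    m=mask(im,kind,roi);r=rect(m);b=cv2.boxPoints(r)
    ctr=cv2.moments(m,True);c=(ctr['m10']/ctr['m00'],ctr['m01']/ctr['m00'])
    print(name,n,"cen",np.round(c,1),onz(n,c,z).round(4),"box",b.round(1).tolist(),[onz(n,q,z)[:2].round(4).tolist() for q in b])
show("ledge","top",t,"green",(245,212,330,240),.0768)
show("lip","top",t,"green",(385,210,440,232),.005)
show("rib","top",t,"dark",(400,236,438,256),.048)
show("carton","top",t,"green",(125,245,195,300),.05)
show("bottle","top",t,"amber",(165,160,205,200),.06)
show("ledge","side",s,"green",(310,210,350,265),.0768)
show("lip","side",s,"green",(350,340,380,385),.005)
show("rib","side",s,"dark",(320,335,346,374),.048)
a=cv2.resize(t[205:310,240:330],None,fx=5,fy=5,interpolation=2);b=cv2.resize(t[205:310,390:450],None,fx=5,fy=5,interpolation=2)
cv2.imwrite("pics/c1.png",np.hstack([a,b])[:,:,::-1])
a=cv2.resize(s[195:295,245:355],None,fx=4,fy=4,interpolation=2);b=cv2.resize(s[325:400,285:380],None,fx=4,fy=4,interpolation=2)
b=cv2.copyMakeBorder(b,0,a.shape[0]-b.shape[0],0,0,0)
cv2.imwrite("pics/c2.png",np.hstack([a,b])[:,:,::-1])
E
```

```text
ledge top cen [285.1 225.2] [0.5859 0.0091 0.0768] box [[252.6999969482422, 223.0], [317.70001220703125, 219.8000030517578], [318.1000061035156, 227.5], [253.0, 230.8000030517578]] [[0.5898, 0.0873], [0.6007, -0.0692], [0.5819, -0.0705], [0.571, 0.0858]]
lip top cen [413.4 221.8] [ 0.6097 -0.3102  0.005 ] box [[397.6000061035156, 220.39999389648438], [427.8999938964844, 215.39999389648438], [429.20001220703125, 223.10000610351562], [398.8999938964844, 228.1999969482422]] [[0.6125, -0.2701], [0.6268, -0.3468], [0.607, -0.3501], [0.5927, -0.2735]]
rib top cen [419.5 246.2] [ 0.5442 -0.3192  0.048 ] box [[405.6000061035156, 244.89999389648438], [431.6000061035156, 240.60000610351562], [432.70001220703125, 247.39999389648438], [406.79998779296875, 251.6999969482422]] [[0.5467, -0.2852], [0.5585, -0.3488], [0.5419, -0.3516], [0.53, -0.2881]]
carton top cen [160.1 274.6] [0.4626 0.311  0.05  ] box [[133.3000030517578, 278.1000061035156], [141.5, 254.89999389648438], [187.10000610351562, 271.20001220703125], [178.8000030517578, 294.3999938964844]] [[0.4529, 0.3757], [0.5097, 0.3584], [0.472
[... 493 characters left out ...]
000061035156, 258.20001220703125]] [[0.5706, 0.087], [0.5883, 0.0955], [0.5997, -0.072], [0.5839, -0.0785]]
lip side cen [365.  360.5] [ 0.6101 -0.3128  0.005 ] box [[352.79998779296875, 346.6000061035156], [360.79998779296875, 342.6000061035156], [376.3999938964844, 373.79998779296875], [368.3999938964844, 377.79998779296875]] [[0.5928, -0.2751], [0.6107, -0.2671], [0.6252, -0.3466], [0.6083, -0.3535]]
rib side cen [333. 359.] [ 0.5435 -0.3351  0.048 ] box [[320.70001220703125, 345.1000061035156], [332.3999938964844, 340.3999938964844], [345.29998779296875, 372.8999938964844], [333.6000061035156, 377.6000061035156]] [[0.5251, -0.2994], [0.5489, -0.2909], [0.5608, -0.369], [0.5386, -0.3761]]
```

View pics/c1.png

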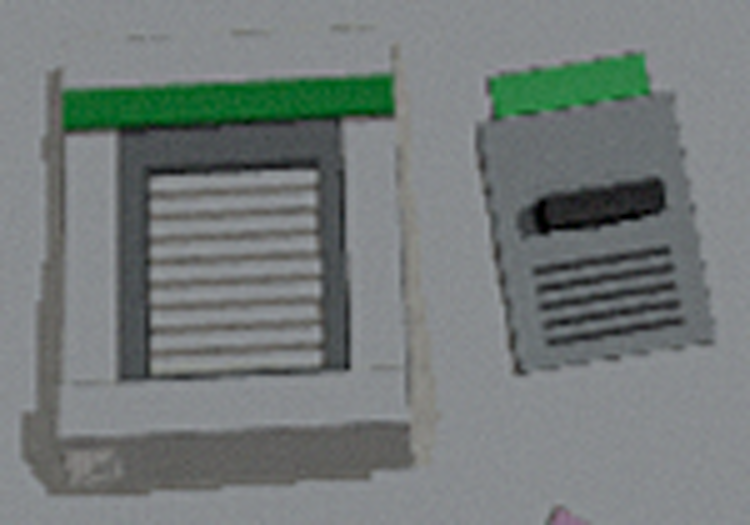

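View pics/c2.png

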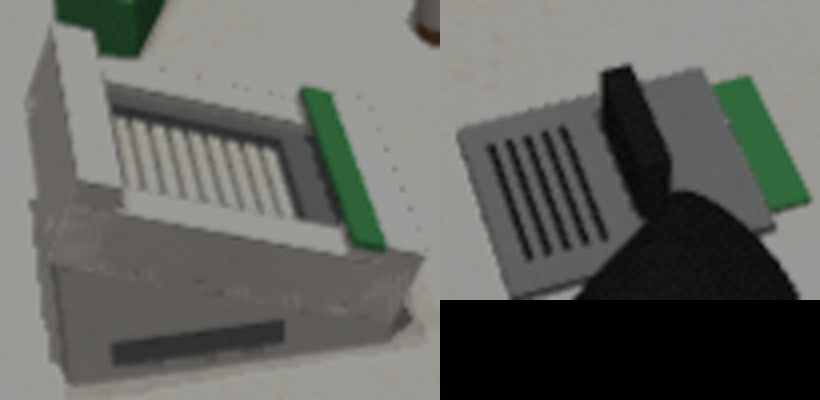

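```bash
cat >> h.py <<'E'
from scipy.spatial.transform import Rotation as Ro
s22,c22=np.sin(np.radians(22)),np.cos(np.radians(22))
yaw=np.radians(180+3.95)
RD=Ro.from_euler('z',yaw).as_matrix()
RB=RD@Ro.from_euler('y',-22,degrees=True).as_matrix()   # bay axes
OB=np.array([.5866,.0083,.0768])-RB@[-.069,0,.019]
RL=Ro.from_euler('z',180+10.5,degrees=True).as_matrix(); OL=np.array([.546,-.322,0])
SGN=1; GZ=.012
def tool(R): # lid rot -> tool rot
    z=-R[:,2];y=SGN*R[:,0];return np.c_[np.cross(y,z),y,z]
OFF=np.zeros(3) # TCP offset in lid frame correction (lid origin error)
def lid(O,R): return O+R@(np.array([0,0,GZ])+OFF),tool(R)
def bay(tipx,tipz,th,y=0.): # lid pose for tip location in bay & tilt deg
    R=RB@Ro.from_euler('y',-th,degrees=True).as_matrix()
    return OB+RB@[tipx,y,tipz]+R@[.075,0,0],R
E
python3 - <<'E'
import h;from h import *
print("OB",OB, RB[:,0])
for s in(1,-1):
    h.SGN=s
    for nm,P in dict(gr=(OL,RL),up=(OL+[0,0,.2],RL),hov=bay(-.05,.08,13),pre=bay(-.05,.0025,13),ho=bay(-.075,.0025,13),home=bay(-.075,0,0),ret=bay(-.075,.1,0)).items():
        q=arm.solve_ik(*lid(*P));print(s,nm,None if q is None else np.round(q,1))
s=cv2.cvtColor(cv2.imread("pics/side0.png"),cv2.COLOR_BGR2RGB)
print("tube foot-ish",onz("side",(414,346),0),"top",onz("side",(418,299),.12))
E
```

```text
OB [0.51567567 0.00340268 0.08503136] [-0.92498137 -0.0638699   0.37460659]
1 gr [-35.9  39.9  84.9  -0.   55.2 133.6]
1 up [-35.9  27.5  73.3  -0.   79.2 133.6]
1 hov [ -3.   42.3  58.6  -4.3 113.8 172.6]
1 pre [ -3.3  43.7  67.7  -4.2 103.4 173.1]
1 ho [ -3.   46.   63.9  -4.1 104.8 173.2]
1 home [ -4.   37.9  77.8  -3.   86.1 172.9]
1 ret [ -3.5  35.6  66.2  -2.8  99.9 172.6]
-1 gr [-35.9  39.9  84.9  -0.   55.2 -46.4]
-1 up [-35.9  27.5  73.3  -0.   79.2 -46.4]
-1 hov [ -3.   42.3  58.6  -4.3 113.8  -7.4]
-1 pre [ -3.3  43.7  67.7  -4.2 103.4  -6.9]
-1 ho [ -3.   46.   63.9  -4.1 104.8  -6.8]
-1 home [-4.  37.9 77.8 -3.  86.1 -7.1]
-1 ret [-3.5 35.6 66.2 -2.8 99.9 -7.4]
tube foot-ish [ 0.71649473 -0.28637389  0.        ] top [ 0.71423087 -0.2747821   0.12      ]
```

```bash
sed -i 's/^SGN=1/SGN=-1/' h.py; python3 - <<'E'
from h import *
p=arm.current_ee_pos();arm.move_l(np.array(p)+[0,0,.12],feed=.2)
P,R=lid(OL,RL)
arm.move_to(P+[0,0,.2],R); arm.grip(.06)
arm.move_l(P+[0,0,.05],feed=.2); arm.move_l(P,feed=.06)
print(arm.current_force()); arm.grip(.0); print("w",arm.current_width(),arm.current_ee_pos(),P)
arm.move_l(P+[0,0,.2],feed=.2); print(arm.current_width(),arm.current_force(),arm.current_t())
O,R2=bay(-.05,.1,13); arm.move_to(*lid(O,R2)); print(arm.current_t())
for n in("side","top"):
    im=arm.snapshot(n); cv2.imwrite(f"pics/{n}1.png",im[:,:,::-1])
t=cv2.imread("pics/top1.png");s=cv2.imread("pics/side1.png")
c=proj("top",O).astype(int);d=proj("side",O).astype(int);print(c,d)
f=lambda im,c:cv2.resize(im[c[1]-60:c[1]+60,c[0]-50:c[0]+50],None,fx=4,fy=4,interpolation=2)
cv2.imwrite("pics/c3.png",np.hstack([f(t,c),f(s,d)]))
E
```

```text
[-0.70015654  0.76787803 -0.25542105]
w 0.015056459097514236 [ 0.54602799 -0.32199115  0.01202017] [ 0.546 -0.322  0.012]
0.015381820431050125 [-0.60469509 -0.25481104 -2.6257867 ] 8.55
9.8
[282 239] [308 192]
```

View pics/c3.png

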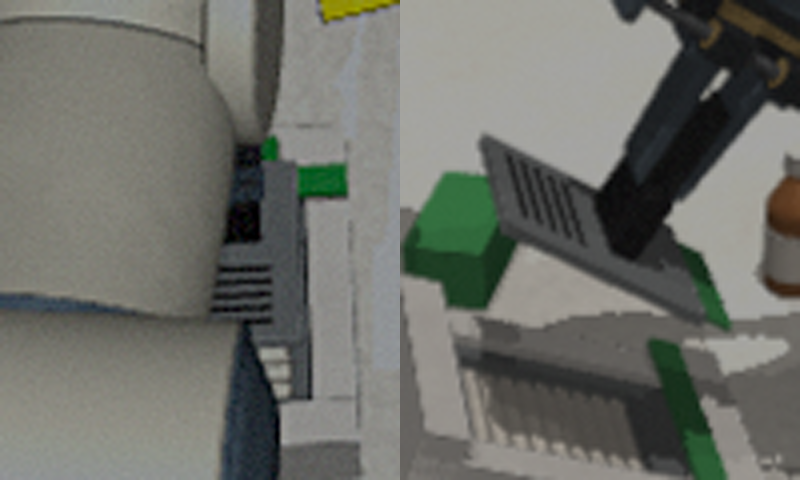

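```bash
python3 - <<'E'
from h import *
O,R=bay(-.05,.1,13)
for v in [(-75,40,0),(-75,40,5),(-75,-40,5),(75,-50,8),(75,50,8),(75,50,0),(-53,50,0),(-53,50,8),(-53,40,5)]:
    p=O+R@(np.array(v)/1000);d=proj("side",p);t=proj("top",p)
    print(v,"side crop",((d-[258,132])*4+[402,2]).round(0),"top crop",((t-[232,179])*4+2).round(0))
# bay recess right deck edge & ledge ends at crop
for v in [(-59,80,19),(-59,-80,19),(-79,-80,19),(-79,80,19),(79,54,24),(-59,54,0),(79,54,8)]:
    p=OB+RB@(np.array(v)/1000);d=proj("side",p);t=proj("top",p)
    print(v,"side crop",((d-[258,132])*4+[402,2]).round(0),"top crop",((t-[232,179])*4+2).round(0))
s=cv2.imread("pics/side1.png")[150:250,255:365]
cv2.imwrite("pics/c4.png",cv2.resize(cv2.convertScaleAbs(s,alpha=1.4),None,fx=7,fy=6,interpolation=2))
E
```

```text
(-75, 40, 0) side crop [727. 335.] top crop [276. 143.]
(-75, 40, 5) side crop [732. 328.] top crop [276. 137.]
(-75, -40, 5) side crop [701. 254.] top crop [135. 143.]
(75, -50, 8) side crop [484. 132.] top crop [110. 348.]
(75, 50, 8) side crop [509. 221.] top crop [299. 339.]
(75, 50, 0) side crop [500. 233.] top crop [300. 348.]
(-53, 50, 0) side crop [699. 329.] top crop [295. 170.]
(-53, 50, 8) side crop [708. 318.] top crop [294. 161.]
(-53, 40, 5) side crop [701. 313.] top crop [276. 165.]
(-59, 80, 19) side crop [703. 495.] top crop [349. 194.]
(-59, -80, 19) side crop [648. 339.] top crop [ 83. 207.]
(-79, -80, 19) side crop [677. 346.] top crop [ 83. 178.]
(-79, 80, 19) side crop [735. 501.] top crop [348. 165.]
(79, 54, 24) side crop [467. 414.] top crop [314. 403.]
(-59, 54, 0) side crop [681. 493.] top crop [307. 211.]
(79, 54, 8) side crop [458. 437.] top crop [315. 414.]
```

View pics/c4.png

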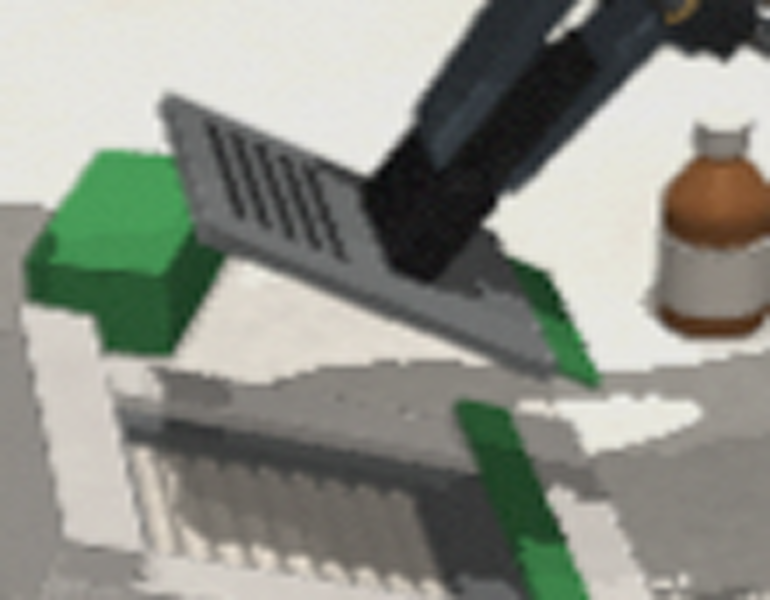

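```bash
python3 - <<'E'
from h import *
def go(a,f=.08):
    P,R=lid(*bay(*a)); arm.move_l(P,R,feed=f); arm.sleep(.15)
    print(a,"F bay",(RB.T@arm.current_force()).round(1),"T",np.round(RB.T@arm.current_torque(),2),"err mm",((RB.T@(arm.current_ee_pos()-P))*1e3).round(1))
go((-.050,.03,13),.15)
go((-.050,.0025,13),.04)
go((-.065,.0025,13),.04)
go((-.0745,.0025,13),.03)
arm.sleep(.2)
print(arm.current_width(),arm.current_t())
for n in("side","top"):
    im=arm.snapshot(n); cv2.imwrite(f"pics/{n}2.png",im[:,:,::-1])
t=cv2.imread("pics/top2.png")[205:305,240:330];s=cv2.imread("pics/side2.png")[195:295,245:355]
cv2.imwrite("pics/c5.png",cv2.convertScaleAbs(np.hstack([cv2.resize(x,None,fx=4,fy=5,interpolation=2) for x in(t,s)]),alpha=1.4))
E
```

```text
(-0.05, 0.03, 13) F bay [-1.2 -0.2 -2.5] T [ 0.1   0.6  -0.02] err mm [-0.5  0.2  1.1]
(-0.05, 0.0025, 13) F bay [-1.  -0.8 -1.6] T [0.06 0.59 0.02] err mm [-0.1  0.   0.2]
(-0.065, 0.0025, 13) F bay [-0.9  0.1 -1.8] T [0.04 0.57 0.03] err mm [0.1 0.  0. ]
(-0.0745, 0.0025, 13) F bay [-0.4  0.4 -1.5] T [ 0.11  0.65 -0.09] err mm [0.1 0.  0. ]
0.015430178396688074 13.1417
```

View pics/c5.png

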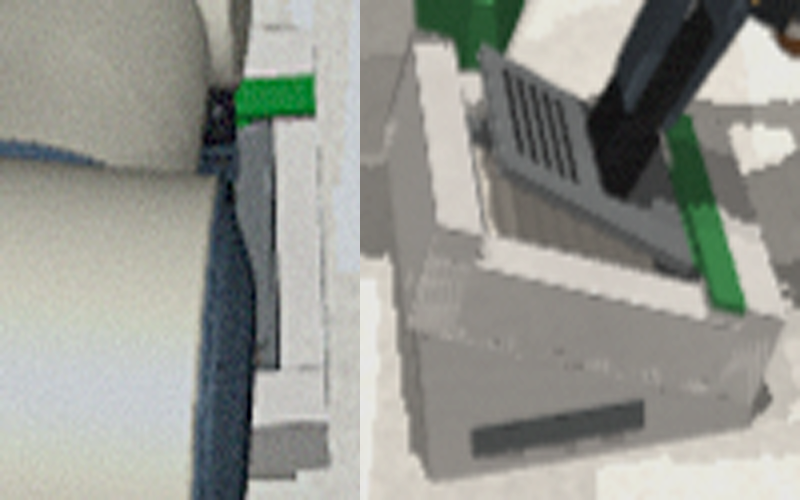

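The side view shows the lid tilted with its lip under the green ledge (crop ~(700,250)). The top view shows the plate edge just inside the right deck edge (crop ~(272,240)). Forces are near zero, so I'll swing it down.

```bash
python3 - <<'E'
from h import *
F0=RB.T@arm.current_force()
for th,z in((10,.002),(7,.0015),(5,.001),(3,.0008),(2,.0006),(1,.0004),(.3,.0002),(0,0)):
    P,R=lid(*bay(-.075,z,th)); arm.move_l(P,R,feed=.03); arm.sleep(.1)
    F=RB.T@arm.current_force()-F0
    print(th,"dF",F.round(1),"T",np.round(RB.T@arm.current_torque(),2),"err",((RB.T@(arm.current_ee_pos()-P))*1e3).round(1))
    if np.linalg.norm(F)>20: print("STOP");break
print(arm.current_width(),arm.current_t())
E
```

```text
10 dF [ 0.3  0.8 -0.2] T [ 0.12  0.54 -0.02] err [-0.   0.   0.2]
7 dF [ 0.  -0.4 -1. ] T [0.06 0.5  0.01] err [-0.2  0.   0.1]
5 dF [-0.  -0.1 -0.1] T [ 0.1   0.44 -0.02] err [-0.2  0.   0.1]
3 dF [0.1 0.8 0.8] T [0.05 0.37 0.01] err [-0.1  0.1  0.2]
2 dF [ 1.8  0.8 -0.3] T [ 0.06  0.4  -0.01] err [-0.1  0.   0.1]
1 dF [-0.3  1.5  0.2] T [ 0.05  0.39 -0.  ] err [-0.   0.   0.1]
0.3 dF [-0.6  0.6 -0.9] T [0.06 0.37 0.01] err [0.  0.  0.1]
0 dF [-0.4  0.5  4.9] T [ 0.08  0.48 -0.06] err [-0.2  0.   0.3]
0.015555095604581674 16.1417
```

```bash
python3 - <<'E'
from h import *
arm.grip(.04); print(arm.current_width())
P,R=lid(*bay(-.075,0,0))
arm.move_l(P+RB@[0,0,.12],R,feed=.12); 
p=np.array(arm.current_ee_pos());arm.move_l(p+[0,0,.1],feed=.2)
q=np.array(arm.current_joint_positions());q[0]=50;arm.move_joints(q)
print(arm.current_t(),arm.current_ee_pos(),arm.current_force())
for n in("side","top"):
    im=arm.snapshot(n); cv2.imwrite(f"pics/{n}3.png",im[:,:,::-1])
t=cv2.imread("pics/top3.png")[205:305,240:330];s=cv2.imread("pics/side3.png")[195:295,245:355]
cv2.imwrite("pics/c6.png",cv2.convertScaleAbs(np.hstack([cv2.resize(x,None,fx=4,fy=5,interpolation=2) for x in(t,s)]),alpha=1.4))
im=cv2.cvtColor(cv2.imread("pics/top3.png"),cv2.COLOR_BGR2RGB)
for k,roi in(("green",(125,245,195,300)),("amber",(165,160,205,200))): print(k,rect(mask(im,k,roi)))
for v in [(-53,50,8),(75,50,8),(75,-50,8),(-8,30,48),(8,-30,48)]:
    p=OB+RB@(np.array(v)/1000);a=proj("top",p);b=proj("side",p)
    print(v,"top crop",((a-[240,205])*[4,5]+2).round(),"side crop",((b-[245,195])*[4,5]+[362,2]).round())
E
```

```text
0.04026072471613724
20.4083 [0.33113735 0.45666108 0.30559782] [ 0.36905015  0.55380236 -0.15631092]
green ((160.17874145507812, 274.59954833984375), (48.365169525146484, 24.687089920043945), 19.653825759887695)
amber ((184.5, 178.0), (17.677669525146484, 17.677669525146484), 45.0)
(-53, 50, 8) top crop [268. 137.] side crop [687. 279.]
(75, 50, 8) top crop [276. 380.] side crop [476. 228.]
(75, -50, 8) top crop [103. 390.] side crop [456. 104.]
(-8, 30, 48) top crop [234. 183.] side crop [634. 166.]
(8, -30, 48) top crop [131. 220.] side crop [590.  87.]
```

View pics/c6.png

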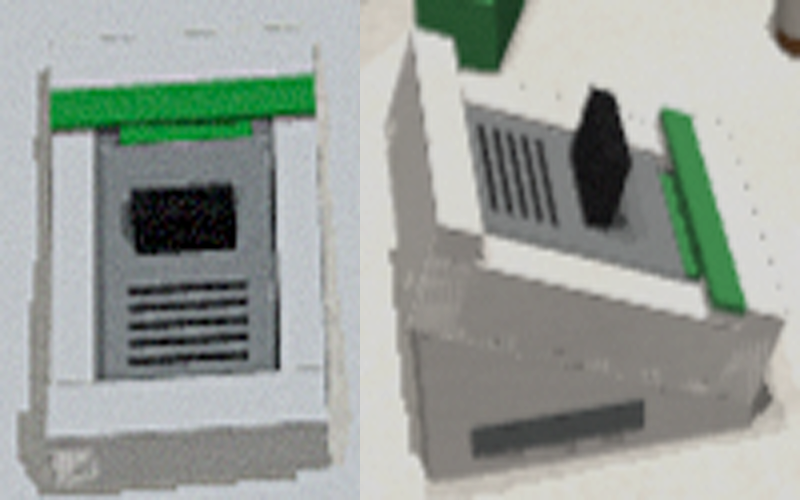

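View pics/side3.png

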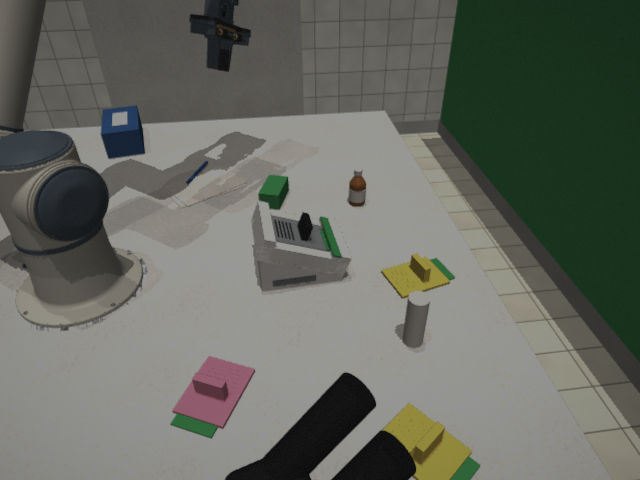

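```bash
python3 -c "
from rig import arm
arm.sleep(.3);arm.sign_off();print(arm.current_t())"
```

```text
the job is handed in; nothing more can be done
the job is handed in; nothing more can be done
```

The filter lid is back in the bay and the job is handed in; the robot clock read 20.4 s at the last check, just before hand-in. I gripped the lid by its rib and held it tilted 13° above the seat. I slid the lip about 15 mm under the ledge, swung the lid down in steps around the lip, then released it and moved the arm clear.

**Hooking and swing:** There was no noticeable contact force while the lip went under the ledge. During the swing I saw only about 5 N, at seating.

**Final position:** In the last pictures, the lid's rib and plate corners fell within about 1 pixel (roughly 2 mm) of where a fully home lid should appear in both views. The plate looks flush, with the lip under the ledge.

**Bystanders:** The bottle, carton and tube are all upright. The carton and bottle measure within a pixel of where they started. I checked the tube only by eye, and it looks unmoved.

No check failed. Flushness and the 2° limit were judged only from the pictures and forces, because there is no direct reading of the lid's pose.

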